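# Close a two-part mould in the bench screw press

### The arm

A 7-joint arm with a two-finger parallel gripper is mounted at the origin on the work surface. World frame = base frame: x ahead of the robot, y to its left, z up, the work surface at z = 0. Lengths are in m, angles in rad, forces in N, time in s.
With the tool pointing down it reaches from about 0.35 to 0.9 m from the base axis. Payload 8.1 kg.
Tool frame: the origin (TCP) lies at the very end of the fingers, on their centre line; the grasp point (between the pads) lies pinch_z behind it (pinch_z is the distance from the TCP to the grasp point, in m); z points along the fingers, y is the line along which they close (so a half turn about z gives the same grasp; the last joint's range is limited). The gripper opens to 85 mm and grips with 20 to 120 N. Pads are 22 mm wide; open, the fingers measure 114 mm over their backs; the gripper's body (76 mm by 85 mm) begins 54 mm behind the grasp point. The pads swing forward as they close: fully open they stand 13 mm farther back than shut.
Start: joints at [-1.261, 0.434, 0.025, 1.573, -0.012, 1.134, -0.075], TCP at [0.251, 0.573, 0.231] pointing down, gripper open.
Joint ranges: [-2.62, 2.62], [-0.44, 2.09], [-1.27, 1.32], [0.08, 2.57], [-1.32, 4.46], [0.12, 2], [-2.74, 2.74]. Speed limits (rad/s): [2.22, 2.22, 3.01, 3.01, 3.14, 3.14, 3.14].

### API

Orientations are given as a 3x3 rotation matrix whose columns are the frame's x, y, z axes.
In Python, from bench import * gives the robot as it stands.
- The arm moves only by the tool arm_command, never from a script. Its argument "moves" is a list of rows, each an object with "dr": the turn, a rotation vector about the tool's x, y, z as a fraction of full scale, a list of three; "delta_pos": the shift along the tool's x, y, z as a fraction of full scale, a list of three; "claw": the opening, from -1 (shut) to 1 (fully open). A call has 1 to 12 rows; each row is the pose to reach, as a shift and turn from the pose commanded when the call began, along the tool's axes at that moment, turning the shorter way round; what a row does not reach only later rows make up. Full scale, the value 1, is 0.2 m for a shift and 360 degrees for a turn. A row lasts 1/8 s, in which the tool goes at most 62.5 mm and 10.7 degrees, less where a joint would pass 70% of its speed; a pose out of reach is approached as far as the arm can. A call with a number of a shift or a turn outside -1 to 1 is refused whole. A call with a gripper value outside its range is refused whole. The fingers move at their own pace and stop on an object; "grip_force" is the grip in N (left out, the last holds). Time passes only in rows, so rows that repeat a pose let the fingers close. It gives the time, the measured TCP pose, the force, the opening and the grip force at its end, in the units of the state.
- state(): the state, without advancing time (a new reading comes with each control period).
- snapshot(name): name is "scene" or "top" or "wrist"; returns a dict with "img" (420x560x3 uint8, red, green, blue), "mtx" (3x3 intrinsics, pixels), "position" and "attitude" of the camera in the world. Camera axes: x right, y down, z forward; pixel columns grow to the right and rows downward; lengths in m; the calibration is good to about 2 mm. A picture is of the moment at which its call begins. There is no depth.
- finish_job(): hands the job in; it is judged then, once.
The state is a dict: "time": time; "joint_positions": joint angles; "joint_velocities": joint speeds; "joint_torque": joint torques, N m; "ee_pos": TCP position; "orientation": TCP orientation; "wrist_force": force on the tool from outside, world axes, zero at the start; "wrist_torque": the same for the moment, N m; "finger_gap": finger opening in m; "finger_force": force on a finger pad.
Only numpy, scipy, OpenCV 4.12 (cv2) and the standard library are available. Lean on these libraries where they do the work, as an engineer would, in place of code of your own. Each camera call takes 0.05 s, during which the arm holds its last target. There are 200 camera calls.

### The job

Slide the plaster mould along the bed of the screw press until its far end is fully home and square against the back stop under the platen. Then wind the handwheel down until the stop collar on the screw lands on the crosshead and the wheel will turn no further, so that the platen has pressed the core flush into the mould. Let go of the handle and leave the other things on the bench where they are.

Things in the scene. Friction and masses are not known exactly. Their poses are not given: they have to be found in the camera images.
- press: Grey bench screw press, bolted down. Origin: on the screw axis at bench height; its x axis points from the open infeed end (towards the robot) to the back stop, z up. Bed 360 x 250 mm, from x = -215 to +145 mm, its top at z = 22 mm. Platen: a plate 130 mm in x, 140 mm in y, 18 mm thick, hung on the screw.
- back_stop (a point): On the bed top at mid-width, on the near face of the back stop, a steel bar 130 mm wide and 32 mm high across the bed; x = +100 mm in the press frame. Side guides on the bed, 14 mm high, lead to it: inner faces 128 mm apart (the mould is 110) from x = 55 to 100 mm, flaring out towards the robot to 166 mm apart at x = -45 mm.
- crosshead (a point): Top of the crosshead's brass nut (50 mm across) on the screw axis, z = 196 mm, where the stop collar (a 42 mm bright ring just under the wheel hub) lands. The crosshead is a bar 60 mm in x, 262 mm in y, z = 150 to 182 mm, on two 26 mm round columns at x = 0, y = +-103 mm in the press frame; their nuts reach z = 196 mm.
- mould: Off-white plaster mould 200 (x) x 110 (y) x 60 mm high, about 0.85 kg, loose at the infeed end. Origin: centre of its underside; x along its length. Home: far end against the back stop, origin at x = 0 of the press. Too wide to grip, slides with 3 to 10 N (more at first touch). When home its near face (press x = -100 mm) is 36 mm out from the wheel rim: lean the tool back a little.
- core (a joint): How far (m) the core has been pressed into the mould: 0 at the start, standing 10 mm proud of the rim; 0.010 flush. The core is a 149 x 59 mm plywood-backed plaster block in the middle of the mould, a tight sliding fit that takes about 35 N to press and stays where it is left. On the bed its top starts at z = 92 mm; the mould's rim is at 82 mm.
- wheel (a joint): Turn of the handwheel (rad). Grows as it turns clockwise seen from above, which lowers screw, platen and wheel together by 16 mm a turn. 15.71 at the lower stop, where the collar on the screw lands on the crosshead's nut and the wheel comes up solid; 0 at the upper stop. Starts between 1.6 and 7.0. Stiff nut: takes about 4 to 7 N at the handle and stays where it is left.
- hub (a point): Top of the wheel hub, on the screw axis; it is 280 mm above the bench less the lowering (the wheel's joint value times 2.546 mm). The wheel has a steel rim 128 mm across, its top 5 mm below this point.
- handle (a point): Mid-height of the upright black revolving handle on the wheel rim, 24 mm thick and 60 mm tall (30 mm above and below this point), 56 mm from the screw axis; it stands clear above the wheel, goes round and down with it, and turns freely on its own spindle, so a hand can hold it without turning.
- platen (a point): Centre of the platen's underside, on the screw axis: at the lower stop it is 82 mm above the bench, level with the mould's rim; at the start 104 to 118 mm.
- brush: Flat brush, 200 mm long, lying on the bench on the right of the press; leave it.
- paint_jar: White screw-top jar, 60 mm wide, 75 mm tall, on the left of the infeed; leave it.
- tub: Large white tub with blue lid, 100 mm wide, 115 mm tall, on the left of the press; leave it.
- spreader: Spatula, 240 mm long, lying on the right of the press; leave it.
- head: Pale head form, 160 mm wide, 266 mm tall, on the left side of the bench; leave it.
- pigment: Black upright bottle, 48 mm wide, 150 mm tall, on the left side of the bench; leave it.
- mix_bowl: White bowl, 110 mm wide, 55 mm tall, on the right side of the bench; leave it.
- rasp: Wood-handled tool, 200 mm long, lying on the right side of the bench; leave it.

How it is judged:
On the way, in this order (a step that is already met when the one before it is completed fails the run):
1. the mould is home and square against the back stop while its core still stands proud (x of mould in the frame of press above -0.0035 m and angle between the x axis of mould and the x axis of press, either way round below 0.05 rad and value of joint core below 0.003 m), for 0.1 s.
2. the handwheel is wound down to its stop and the core is pressed flush (value of joint wheel above 15.35 rad and value of joint core above 0.0085 m), for 0.2 s.
At the end, for the whole second after the job is handed in: The mould stands flat on the bed, its far end within 3.5 mm of the back stop and square to it within 0.05 rad, the handwheel is within 0.36 rad (about 0.9 mm of screw travel) of its lower stop, the core is flush with the rim to within 1.5 mm, and everything is at rest and released (all of step 2 and x of mould in the frame of press above -0.0035 m and angle between the x axis of mould and the x axis of press, either way round below 0.05 rad and angle between mould's own z axis and vertical below 0.03 rad and linear speed of mould below 0.01 m/s); the robot touches nothing.
It fails at once if a bystander is moved by more than 30 mm (distance of any of brush, paint_jar, tub, spreader, head, pigment, mix_bowl, rasp from where it was at the start of the episode above 0.03 m).
It also fails if it takes over 61 s, if anything falls off the work surface, if the arm or the gripper's body presses on something with over 40 N, if the wrist force passes 120 N, or if a joint passes its speed limit or range.

## Working session

There is one attempt and no reset: what is moved stays moved. The work goes in short steps, Python scripts to look and compute and a tool call to move; the robot and the scene stay as the last step left them, time stands still between calls to the robot, and variables do not carry over. Pictures are saved under pics/ and viewed, at most 10 in all, crops included, and the job is handed in when it is done.

Besides the shell and the picture viewer there is one more tool, called after ">>>" in YAML: its name, and indented under it one key for each argument. arm_command: Moves the arm, as the interface text tells. Shift numbers are shares of 0.2 m and turn numbers shares of 360 degrees, none past 1 either way. Its arguments: {"type":"object","properties":{"moves":{"type":"array"},"grip_force":{"type":"number"}},"required":["moves"]}

```bash
mkdir -p pics
cat > h.py <<'E'
from bench import *
import numpy as np, cv2
def save(n,f):
    s=snapshot(n); cv2.imwrite(f'pics/{f}.png',cv2.cvtColor(s['img'],cv2.COLOR_RGB2BGR)); np.savez(f'pics/{f}.npz',**s); return s
def ray(s,px,z):
    d=np.array(s['attitude'])@np.linalg.inv(s['mtx'])@np.array([px[0],px[1],1.0]); p=np.array(s['position']); return p+d*(z-p[2])/d[2]
def proj(s,P):
    c=np.array(s['attitude']).T@(np.array(P)-s['position']); u=np.array(s['mtx'])@c; return u[:2]/u[2]
E
python3 -c "
from h import *
for n in('scene','top'):
  s=save(n,n+'0'); print(n,s['position'],s['attitude'],s['mtx'])
st=state();print(st)"
```

```text
scene [ 0.97118141 -0.50537294  1.26501323] [[ 0.77931985  0.53409435 -0.32772518]
 [ 0.62662413 -0.66284765  0.40984777]
 [ 0.00166552 -0.52476301 -0.85124674]] [[421.28324711   0.         287.27498139]
 [  0.         421.28324711 214.80191815]
 [  0.           0.           1.        ]]
top [ 0.29084476 -0.01755159  1.67259223] [[ 0.02403434 -0.98516474  0.16991994]
 [-0.99965388 -0.02186416  0.01463172]
 [-0.01069949 -0.17021279 -0.98534924]] [[498.8244957    0.         273.43675711]
 [  0.         498.8244957  207.86561548]
 [  0.           0.           1.        ]]
{'time': 0.1, 'joint_positions': array([-1.26061012,  0.43515974,  0.02496538,  1.5739915 , -0.01159638,
        1.13403187, -0.07509571]), 'joint_velocities': array([-0.00185171, -0.00351791,  0.00067344, -0.00494977,  0.00152403,
       -0.00226828, -0.0002994 ]), 'joint_torque': array([ 3.13295415e-03, -6.71756387e+01,  1.02844533e+00, -3.16902494e+01,
        1.58462184e-02,  7.24008627e-03,  1.39428624e-05]), 'ee_pos': array([0.25058832, 0.57206488, 0.23060602]), 'orientation': array([[-9.15984223e-01,  4.01214024e-01, -4.57466721e-04],
       [ 4.01214264e-01,  9.15983206e-01, -1.37126048e-03],
       [-1.31137102e-04, -1.43959514e-03, -9.99998955e-01]]), 'wrist_force': array([-0.0953158 , -0.24458643, -0.25386083]), 'wrist_torque': array([0.00893792, 0.02799033, 0.03857395]), 'finger_force': 0.0, 'finger_gap': 0.08538678456198315}
```

View pics/scene0.png

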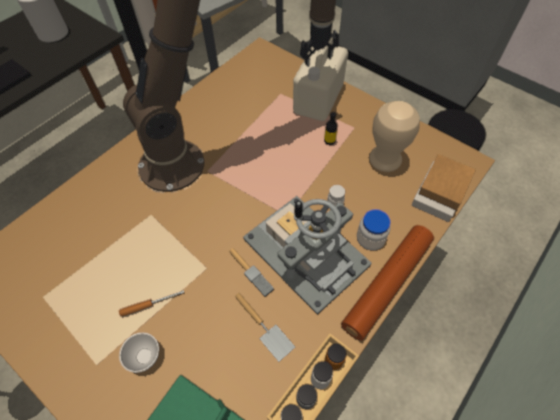

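View pics/top0.png

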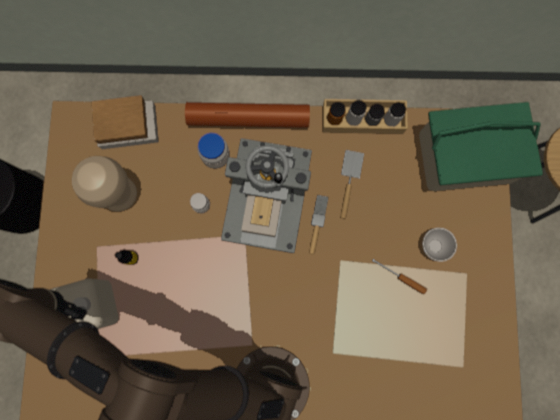

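```bash
python3 -c "
from h import *
a=cv2.imread('pics/top0.png')[130:260,205:325];b=cv2.imread('pics/scene0.png')[180:315,230:385]
a=cv2.resize(a,None,fx=4.5,fy=4.5,interpolation=2);cv2.imwrite('pics/ta.png',a)
cv2.imwrite('pics/sb.png',cv2.resize(b,None,fx=4.4,fy=4.4,interpolation=2))"
```

```text
(no output)
```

View pics/ta.png

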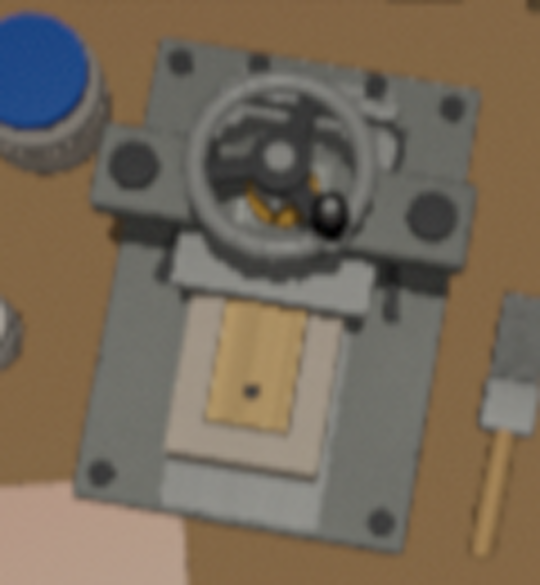

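View pics/sb.png

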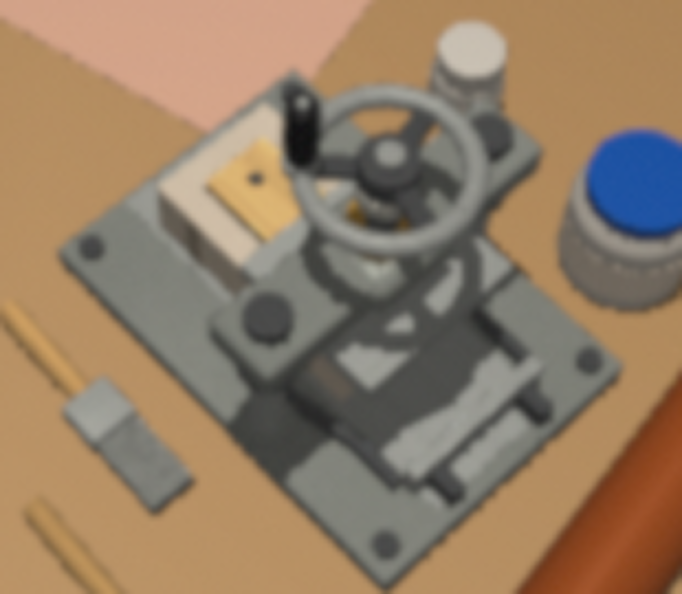

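```bash
cat >> h.py <<'E'
T=lambda x,y:(x/4.5+205-.4,y/4.5+130-.4)
S=lambda x,y:(x/4.4+230-.4,y/4.4+180-.4)
E
python3 -c "
from h import *
t=dict(np.load('pics/top0.npz'));s=dict(np.load('pics/scene0.npz'))
c=[ray(t,T(*p),.022)[:2] for p in((75,495),(402,551),(163,40),(479,92))]
print('corners',c)
ax=[c[2]-c[0],c[3]-c[1]];
for a in ax:print('yaw',np.degrees(np.arctan2(a[1],a[0])),np.linalg.norm(a))
ys=[c[0]-c[1],c[2]-c[3]]
for a in ys:print('yawY',np.degrees(np.arctan2(-a[0],a[1])),np.linalg.norm(a))
n=[ray(t,T(*p),.196)[:2] for p in((134,165),(432,216))];d=n[0]-n[1];print('nuts',n,np.mean(n,0),np.degrees(np.arctan2(-d[0],d[1])),np.linalg.norm(d))
m=[ray(t,T(*p),.082)[:2] for p in((167,457),(317,475),(192,295),(343,315))]
d=m[0]-m[1];print('mould',m,np.degrees(np.arctan2(-d[0],d[1])),np.linalg.norm(d))
m=[ray(t,T(*p),.092)[:2] for p in((205,418),(289,435),(224,300),(307,311))];print('core',m)
def tri(a,b):
  A=[];B=[]
  for q,p in((t,a),(s,b)):
    o=np.array(q['position']);d=ray(q,p,0)-o;d/=np.linalg.norm(d);P=np.eye(3)-np.outer(d,d);A.append(P);B.append(P@o)
  return np.linalg.solve(sum(A),sum(B))
print('hub',tri(T(280,155),S(391,152)),'handle top',tri(T(329,203),S(300,93)))
for z in(.26,.265,.27):print(ray(t,T(280,155),z),ray(t,T(329,203),z+.05),ray(s,S(391,152),z))
"
```

```text
corners [array([0.46457256, 0.17783813]), array([ 0.42880673, -0.06435535]), array([0.81534687, 0.12506711]), array([ 0.77918978, -0.11695414])]
yaw -8.55550493609918 0.3547215766478025
yaw -8.537375337328818 0.35430906789080346
yawY -8.400420152057144 0.24482009545452044
yawY -8.496937800339115 0.24470721557345576
nuts [array([0.67158196, 0.12660503]), array([ 0.64047055, -0.07578767])] [0.65602626 0.02540868] -8.738991353280705 0.20476992974097674
mould [array([0.48697247, 0.10613907]), array([ 0.47649807, -0.00121909]), array([0.60518462, 0.09217181]), array([ 0.59287856, -0.01723856])] -5.572422752287473 0.10786791891002023
core [array([0.51426753, 0.0792901 ]), array([0.503427  , 0.01922864]), array([0.60005542, 0.06838304]), array([0.59332955, 0.00862153])]
hub [0.65792045 0.02471457 0.28036762] handle top [ 0.61134461 -0.00862306  0.34256482]
[0.66376867 0.02584601 0.26      ] [ 0.62040496 -0.0070341   0.31      ] [0.65103736 0.03509574 0.26      ]
[0.66244867 0.0256924  0.265     ] [ 0.61919564 -0.00707269  0.315     ] [0.65263009 0.03240688 0.265     ]
[0.66112867 0.02553879 0.27      ] [ 0.61798633 -0.00711129  0.32      ] [0.65422283 0.02971801 0.27      ]
```

```bash
cat >> h.py <<'E'
P=np.array([.6563,.0253,0]); a=np.radians(-8.5)
PX=np.array([np.cos(a),np.sin(a),0]);PY=np.array([-np.sin(a),np.cos(a),0]);Z=np.array([0,0,1.])
from scipy.spatial.transform import Rotation as R
def pose(x,y,z,lean=0):
    zt=np.sin(np.radians(lean))*PX-np.cos(np.radians(lean))*Z
    return P+x*PX+y*PY+z*Z, np.c_[np.cross(PY,zt),PY,zt]
def rel(tp,base=None):
    p,r=tp; p0,r0=base or (state()['ee_pos'],state()['orientation'])
    return np.round(r0.T@(p-p0)/.2,4), np.round(R.from_matrix(r0.T@r).as_rotvec()/(2*np.pi),4)
def pf():
    st=state(); d=st['ee_pos']-P; f=st['wrist_force']
    print('t',st['time'],'press',np.round([d@PX,d@PY,d[2]],4),'F',np.round([f@PX,f@PY,f[2]],1),'gap',st['finger_gap'],'q',np.round(st['joint_positions'],2))
E
python3 -c "
import bench;print([n for n in dir(bench) if n[0]!='_'], getattr(bench,'pinch_z',None))
from h import *
A=pose(-.24,.0,.22,14);B=pose(-.225,.0,.034,14)
print(rel(A),rel(B),rel(B,A)); pf()"
```

```text
['IKError', 'finish_job', 'pinch_z', 'snapshot', 'state'] 0.0187
(array([-1.7967, -2.0039,  0.0562]), array([-0.0054, -0.0387, -0.0419])) (array([-1.869 , -1.9829,  0.9861]), array([-0.0054, -0.0387, -0.0419])) (array([0.1522, 0.    , 0.9205]), array([0., 0., 0.]))
t 0.1 press [-0.4821  0.4808  0.2306] F [-0.1 -0.3 -0.3] gap 0.08538678456198315 q [-1.26  0.44  0.02  1.57 -0.01  1.13 -0.08]
```

>>> arm_command:
  moves:
    - {"dr": [-0.005,-0.039,-0.042],"delta_pos": [-0.3,-0.33,0],"claw": 1}
    - {"dr": [-0.005,-0.039,-0.042],"delta_pos": [-0.6,-0.66,0],"claw": 1}
    - {"dr": [-0.005,-0.039,-0.042],"delta_pos": [-0.9,-1,0],"claw": 1}
    - {"dr": [-0.005,-0.039,-0.042],"delta_pos": [-0.9,-1,0],"claw": 1}
    - {"dr": [-0.005,-0.039,-0.042],"delta_pos": [-0.9,-1,0],"claw": 1}
    - {"dr": [-0.005,-0.039,-0.042],"delta_pos": [-0.9,-1,0],"claw": 1}
    - {"dr": [-0.005,-0.039,-0.042],"delta_pos": [-0.9,-1,0],"claw": 1}
    - {"dr": [-0.005,-0.039,-0.042],"delta_pos": [-0.9,-1,0],"claw": 1}

```text
time: 1.1
ee_pos: [0.3349, 0.3186, 0.2312]
orientation: [[-0.96, 0.145, 0.241], [0.141, 0.989, -0.037], [-0.244, -0.001, -0.97]]
wrist_force: [-0.9, -0.4, -0.5]
finger_gap: 0.0854
finger_force: 0.0
```

```bash
python3 -c "
from h import *
pf();print(rel(pose(-.24,.0,.22,14)))"
```

```text
t 1.1 press [-0.3612  0.2426  0.2312] F [-0.8 -0.5 -0.5] gap 0.08540754221925834 q [-1.15  0.1   0.1   2.07  0.28  0.9   0.2 ]
(array([-0.5706, -1.2144,  0.2025]), array([-0.0001,  0.0003,  0.0005]))
```

>>> arm_command:
  moves:
    - {"dr": [0,0,0],"delta_pos": [-0.13,-0.28,0],"claw": 1}
    - {"dr": [0,0,0],"delta_pos": [-0.27,-0.56,0.05],"claw": 1}
    - {"dr": [0,0,0],"delta_pos": [-0.4,-0.84,0.1],"claw": 1}
    - {"dr": [0,0,0],"delta_pos": [-0.5,-1,0.15],"claw": 1}
    - {"dr": [0,0,0],"delta_pos": [-0.5,-1,0.15],"claw": 1}
    - {"dr": [0,0,0],"delta_pos": [-0.5,-1,0.15],"claw": 1}
    - {"dr": [0,0,0],"delta_pos": [-0.5,-1,0.15],"claw": 1}

```text
time: 1.98
ee_pos: [0.409, 0.1054, 0.2269]
orientation: [[-0.96, 0.145, 0.241], [0.14, 0.989, -0.037], [-0.244, -0.001, -0.97]]
wrist_force: [0.2, 0.5, -0.1]
finger_gap: 0.0848
finger_force: 0.0
```

```bash
python3 -c "
from h import *
pf();print(rel(pose(-.24,.0,.22,14)),rel(pose(-.225,.0,.034,14)))"
```

```text
t 1.975 press [-0.2564  0.0426  0.2269] F [ 0.2  0.5 -0.1] gap 0.08481030395527615 q [-0.88 -0.05  0.36  2.23  0.24  0.77  0.75]
(array([-0.0706, -0.2133,  0.0536]), array([-0.0001,  0.0003,  0.0005])) (array([ 0.0836, -0.2123,  0.9738]), array([-0.0001,  0.0003,  0.0005]))
```

>>> arm_command:
  moves:
    - {"dr": [0,0,0],"delta_pos": [-0.07,-0.21,0.05],"claw": 1}
    - {"dr": [0,0,0],"delta_pos": [0.0,-0.21,0.25],"claw": 1}
    - {"dr": [0,0,0],"delta_pos": [0.03,-0.21,0.5],"claw": 1}
    - {"dr": [0,0,0],"delta_pos": [0.06,-0.21,0.75],"claw": 1}
    - {"dr": [0,0,0],"delta_pos": [0.083,-0.212,0.95],"claw": 1}
    - {"dr": [0,0,0],"delta_pos": [0.083,-0.212,0.973],"claw": 1}
    - {"dr": [0,0,0],"delta_pos": [0.083,-0.212,0.973],"claw": 1}
    - {"dr": [0,0,0],"delta_pos": [0.083,-0.212,0.973],"claw": 1}
    - {"dr": [0,0,0],"delta_pos": [0.083,-0.212,0.973],"claw": 1}

```text
time: 3.1
ee_pos: [0.4347, 0.0579, 0.0353]
orientation: [[-0.959, 0.147, 0.244], [0.142, 0.989, -0.035], [-0.246, 0.001, -0.969]]
wrist_force: [0.3, 0.2, 0.0]
finger_gap: 0.0852
finger_force: 0.0
```

```bash
python3 -c "
from h import *
pf();print([rel(pose(x,.0,.034,14)) for x in (-.19,-.115)])
save('top','top1')
cv2.imwrite('pics/top1c.png',cv2.resize(cv2.imread('pics/top1.png')[130:290,195:335],None,fx=3.6,fy=3.6,interpolation=2))"
```

```text
t 3.1 press [-0.2239 -0.0005  0.0353] F [0.3 0.2 0. ] gap 0.08523776530694367 q [-0.53  0.38  0.22  2.44  0.26  0.12  0.83]
[(array([-0.1628,  0.0024,  0.0483]), array([0.0001, 0.0007, 0.0002])), (array([-0.5263,  0.0019,  0.1406]), array([0.0001, 0.0007, 0.0002]))]
```

View pics/top1c.png

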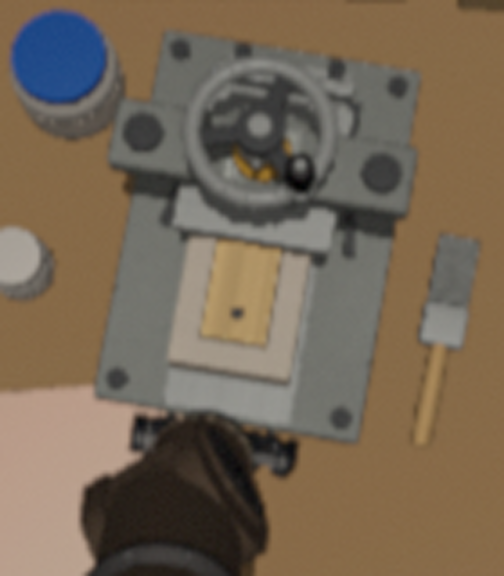

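>>> arm_command:
  moves:
    - {"dr": [0,0,0],"delta_pos": [-0.08,0.002,0.026],"claw": 1}
    - {"dr": [0,0,0],"delta_pos": [-0.13,0.002,0.038],"claw": 1}
    - {"dr": [0,0,0],"delta_pos": [-0.16,0.002,0.046],"claw": 1}
    - {"dr": [0,0,0],"delta_pos": [-0.19,0.002,0.054],"claw": 1}
    - {"dr": [0,0,0],"delta_pos": [-0.22,0.002,0.062],"claw": 1}
    - {"dr": [0,0,0],"delta_pos": [-0.25,0.002,0.07],"claw": 1}
    - {"dr": [0,0,0],"delta_pos": [-0.28,0.002,0.078],"claw": 1}
    - {"dr": [0,0,0],"delta_pos": [-0.31,0.002,0.086],"claw": 1}
    - {"dr": [0,0,0],"delta_pos": [-0.34,0.002,0.093],"claw": 1}
    - {"dr": [0,0,0],"delta_pos": [-0.37,0.002,0.1],"claw": 1}
    - {"dr": [0,0,0],"delta_pos": [-0.4,0.002,0.108],"claw": 1}
    - {"dr": [0,0,0],"delta_pos": [-0.4,0.002,0.108],"claw": 1}

```text
time: 4.65
ee_pos: [0.5148, 0.0449, 0.0321]
orientation: [[-0.96, 0.148, 0.239], [0.143, 0.989, -0.038], [-0.242, -0.002, -0.97]]
wrist_force: [-2.3, -1.4, -2.0]
finger_gap: 0.0855
finger_force: 1.2
```

```bash
python3 -c "
from h import *
pf();print([rel(pose(x,.0,.034,14)) for x in (-.12,-.11)])"
```

```text
t 4.65 press [-0.1428 -0.0015  0.0321] F [-2.1 -1.7 -2. ] gap 0.08549746358919581 q [-0.34  0.45  0.1   2.25  0.25  0.22  0.93]
[(array([-0.1132,  0.0074,  0.0182]), array([-0.0003, -0.    ,  0.0001])), (array([-0.1617,  0.0074,  0.0303]), array([-0.0003, -0.    ,  0.0001]))]
```

>>> arm_command:
  moves:
    - {"dr": [0,0,0],"delta_pos": [-0.03,0.004,0],"claw": 1}
    - {"dr": [0,0,0],"delta_pos": [-0.06,0.005,0.006],"claw": 1}
    - {"dr": [0,0,0],"delta_pos": [-0.09,0.005,0.012],"claw": 1}
    - {"dr": [0,0,0],"delta_pos": [-0.12,0.005,0.018],"claw": 1}
    - {"dr": [0,0,0],"delta_pos": [-0.14,0.005,0.023],"claw": 1}
    - {"dr": [0,0,0],"delta_pos": [-0.15,0.005,0.027],"claw": 1}
    - {"dr": [0,0,0],"delta_pos": [-0.15,0.005,0.027],"claw": 1}

```text
time: 5.52
ee_pos: [0.5458, 0.0419, 0.0349]
orientation: [[-0.959, 0.147, 0.241], [0.142, 0.989, -0.037], [-0.243, -0.001, -0.97]]
wrist_force: [-5.9, 1.2, 1.9]
finger_gap: 0.0852
finger_force: 3.0
```

```bash
python3 -c "
from h import *
pf();print([rel(pose(x,.0,.034,14)) for x in (-.11,-.1)])
save('top','top2');save('scene','scene2')
a=cv2.imread('pics/top2.png')[130:270,200:330];b=cv2.imread('pics/scene2.png')[180:315,230:385]
cv2.imwrite('pics/two.png',np.hstack([cv2.resize(a,(390,420),interpolation=2),cv2.resize(b,(410,420),interpolation=2)]))"
```

```text
t 5.525 press [-0.1117  0.      0.0349] F [-6.   0.3  1.9] gap 0.08515630814483209 q [-0.29  0.48  0.06  2.18  0.24  0.27  0.97]
[(array([-0.0073, -0.0002,  0.0063]), array([-0.0002,  0.0003,  0.0001])), (array([-0.0558, -0.0002,  0.0185]), array([-0.0002,  0.0003,  0.0001]))]
```

View pics/two.png

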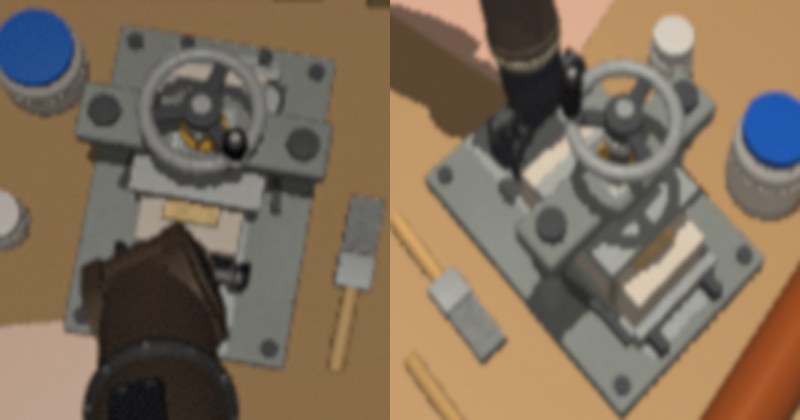

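>>> arm_command:
  moves:
    - {"dr": [0,0,0],"delta_pos": [-0.01,0,0.004],"claw": 1}
    - {"dr": [0,0,0],"delta_pos": [-0.02,0,0.008],"claw": 1}
    - {"dr": [0,0,0],"delta_pos": [-0.03,0,0.01],"claw": 1}
    - {"dr": [0,0,0],"delta_pos": [-0.03,0,0.01],"claw": 1}

```text
time: 6.12
ee_pos: [0.5519, 0.0409, 0.0344]
orientation: [[-0.959, 0.147, 0.24], [0.142, 0.989, -0.037], [-0.243, -0.001, -0.97]]
wrist_force: [-6.1, 1.6, 3.2]
finger_gap: 0.0856
finger_force: 3.2
```

```bash
python3 -c "
from h import *
pf()"
```

```text
t 6.125 press [-0.1056  0.      0.0344] F [-6.3  0.6  3.2] gap 0.08558001132362583 q [-0.28  0.49  0.06  2.16  0.24  0.27  0.97]
```

Still sliding at 6 N; continue.

>>> arm_command:
  moves:
    - {"dr": [0,0,0],"delta_pos": [-0.01,0,0.003],"claw": 1}
    - {"dr": [0,0,0],"delta_pos": [-0.02,0,0.005],"claw": 1}
    - {"dr": [0,0,0],"delta_pos": [-0.02,0,0.005],"claw": 1}

```text
time: 6.5
ee_pos: [0.5523, 0.0407, 0.0335]
orientation: [[-0.961, 0.146, 0.235], [0.141, 0.989, -0.038], [-0.238, -0.003, -0.971]]
wrist_force: [-20.6, 4.4, 12.5]
finger_gap: 0.0856
finger_force: 10.1
```

>>> arm_command:
  moves:
    - {"dr": [0,0,0],"delta_pos": [-0.01,0,0.003],"claw": 1}
    - {"dr": [0,0,0],"delta_pos": [-0.015,0,0.004],"claw": 1}
    - {"dr": [0,0,0],"delta_pos": [-0.015,0,0.004],"claw": 1}

```text
time: 6.88
ee_pos: [0.5524, 0.0404, 0.0326]
orientation: [[-0.962, 0.146, 0.23], [0.141, 0.989, -0.038], [-0.233, -0.004, -0.972]]
wrist_force: [-30.4, 6.5, 21.1]
finger_gap: 0.0855
finger_force: 15.4
```

```bash
python3 -c "
from h import *
pf()"
```

```text
t 6.875 press [-0.105  -0.0004  0.0326] F [-31.    1.9  21.1] gap 0.08546706983632044 q [-0.27  0.49  0.05  2.15  0.23  0.29  0.98]
```

>>> arm_command:
  moves:
    - {"dr": [0,0,0],"delta_pos": [0.15,0,-0.04],"claw": 1}
    - {"dr": [0,0,0],"delta_pos": [0.35,0,-0.09],"claw": 1}
    - {"dr": [0,0,0],"delta_pos": [0.5,0,-0.25],"claw": 1}
    - {"dr": [0,0.01,0],"delta_pos": [0.5,0,-0.5],"claw": 1}
    - {"dr": [0,0.02,0],"delta_pos": [0.5,0,-0.75],"claw": 1}
    - {"dr": [0,0.037,0],"delta_pos": [0.5,0,-1],"claw": 1}
    - {"dr": [0,0.037,0],"delta_pos": [0.5,0,-1],"claw": 1}
    - {"dr": [0,0.037,0],"delta_pos": [0.5,0,-1],"claw": 1}

```text
time: 7.88
ee_pos: [0.4163, 0.0614, 0.204]
orientation: [[-0.989, 0.148, 0.016], [0.148, 0.989, -0.003], [-0.017, -0.0, -1.0]]
wrist_force: [0.3, 0.1, 0.5]
finger_gap: 0.0852
finger_force: 0.0
```

```bash
python3 -c "
from h import *
pf();print(state()['orientation'])
a=save('top','top3')['img'][130:270,200:330];b=save('scene','scene3')['img'][180:315,230:385]
cv2.imwrite('pics/two3.png',np.hstack([cv2.resize(a,(390,420),interpolation=2),cv2.resize(b,(410,420),interpolation=2)])[:,:,::-1])"
```

```text
t 7.875 press [-2.427e-01  2.000e-04  2.040e-01] F [0.3 0.2 0.5] gap 0.08524695616957939 q [-0.25  0.13 -0.04  2.09  0.02  0.92  1.13]
[[-9.88856883e-01  1.47964721e-01  1.63861279e-02]
 [ 1.47936225e-01  9.88992519e-01 -2.94443190e-03]
 [-1.66414300e-02 -4.87519839e-04 -9.99861403e-01]]
```

View pics/two3.png

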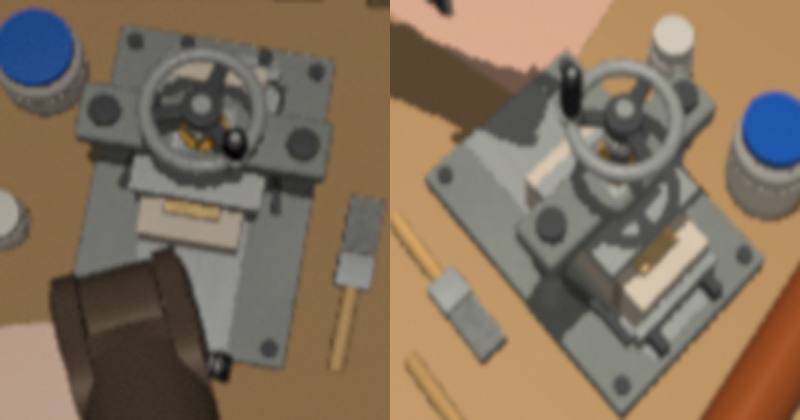

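```bash
cat >> h.py <<'E'
def tri(qs,ps):
  A=[];B=[]
  for q,p in zip(qs,ps):
    o=np.array(q['position']);d=ray(q,p,0)-o;d/=np.linalg.norm(d);M=np.eye(3)-np.outer(d,d);A.append(M);B.append(M@o)
  return np.linalg.solve(sum(A),sum(B))
def press(p): d=np.array(p)-P; return np.round([d@PX,d@PY,d[2]],4)
E
python3 -c "
from h import *
t=dict(np.load('pics/top3.npz'));s=dict(np.load('pics/scene3.npz'))
def blob(q,c,w):
  g=q['img'].max(2); y0,x0=int(c[1]),int(c[0]); m=np.zeros_like(g); m[y0-w:y0+w,x0-w:x0+w]=(g[y0-w:y0+w,x0-w:x0+w]<48)
  n,l,st,ce=cv2.connectedComponentsWithStats(m); i=1+np.argmax(st[1:,4]); print(st[i],ce[i]); return ce[i]
a=blob(t,(200+236/3,130+145/3),9);b=blob(s,(230+571/410*155-390/410*155,180+92/420*135),14)
h=tri((t,s),(a,b));print('handle mid',h,press(h))
e=[ray(t,(200+u/3-.3,130+v/3-.3),.082) for u,v in((137,234),(239,250))];print([press(x) for x in e])
for w in (1.6,2.5,3.5,5):
  z=.28-w*.002546
  H=P+[0,0,z];print(w,'hub px',proj(t,H),proj(s,H))
for x in (-.035,):
  pass
print('hub obs',(200+202/3,130+104/3),(230+(625-390)/410*155,180+110/420*135))
"
```

```text
[273 174   9   9  44] [277.09090909 179.06818182]
[295 205   7  13  78] [298.12820513 210.70512821]
handle mid [ 0.61156917 -0.00632332  0.29054784] [-0.0396 -0.0379  0.2905]
[array([-0.1022,  0.0572,  0.082 ]), array([-0.1008, -0.0543,  0.082 ])]
1.6 hub px [266.81212831 165.14271889] [318.25280303 214.47742924]
2.5 hub px [266.83099254 165.34464647] [318.19953872 214.912946  ]
3.5 hub px [266.85188359 165.56826969] [318.14056503 215.39514567]
5 hub px [266.88308439 165.90225109] [318.05251414 216.11509566]
hub obs (267.3333333333333, 164.66666666666666) (318.8414634146341, 215.35714285714286)
```

```bash
python3 -c "
from h import *
t=dict(np.load('pics/top3.npz'));s=dict(np.load('pics/scene3.npz'))
h=tri((t,s),((278.1,177.2),(298.2,208.7)));print('handle mid',h,press(h))
for w in (-.030,0,.03):
  for c in ((-.040,-.039,.305),):
    H=P+c[0]*PX+c[1]*PY+[0,0,c[2]+w];print(proj(t,H),proj(s,H))
for d in(t,s):
  pass
print(s['img'][196:222,291:305].max(2));print(t['img'][168:188,270:286].max(2))
"
```

```text
handle mid [ 0.61345666 -0.00911945  0.30600548] [-0.0373 -0.0404  0.306 ]
[277.77770248 180.78768404] [298.01672621 213.72811518]
[277.75502604 178.40010679] [298.27596309 207.88308041]
[277.73137283 175.90968682] [298.54708732 201.77002072]
[[217 216 214 203 181 164 174 198 212 215 208 194 186 186]
 [216 208 193 172 149 137 145 167 190 201 196 189 186 185]
 [206 183 157 134 116 109 116 134 158 176 181 185 185 186]
 [181 154 131 106  91  84  89 103 125 148 166 179 185 186]
 [155 137 121  93  77  71  67  77  96 122 144 166 179 184]
 [138 132 118  85  68  61  67  83  89  95 115 143 164 176]
 [133 132 119  85  58  61  92 120 116  89  86 117 143 157]
 [124 128 123  99  61  63 102 132 124  85  66  97 132 148]
 [101 112 118 100  62  54  83 105  99  66  53  86 128 149]
 [ 79  88  98  88  54  43  55  68  63  45  45  82 124 147]
 [ 72  73  76  67  41  34  42  47  44  37  39  74 115 137]
 [ 71  71  67  54  32  28  33  35  33  28  37  71 108 124]
 [ 71  76  76  60  34  23  24  26  25  23  35  69 100 111]
 [ 79  93  95  67  33  24  22  22  20  21  33  62  94 110]
 [ 97 114 110  69  31  20  21  
[... 1318 characters left out ...]
  72  49  36  73 113 109  88]
 [ 94  64  51  44  26  20  38  50  58  49  35  28  65 105  99  81]
 [ 89  60  50  40  22   8  22  34  38  34  20  25  60  88  78  77]
 [ 91  67  56  51  35  12   7  14  17  14  14  32  62  72  65  78]
 [ 93  83  78  80  60  31  13   6   9  11  18  47  72  65  72  94]
 [104 102 105 107  87  66  44  23  11  16  36  66  77  78  95 109]
 [118 114 124 124 109  95  81  60  57  57  61  82  83  95 108 111]
 [136 127 127 125 112 100  91  95 101  95  80  79  81  94 103 103]
 [129 123 118 110 101  87  76  86  93  88  73  61  67  73  77  81]
 [106 102  95  87  78  66  56  62  66  63  57  53  53  54  56  56]
 [ 80  79  73  67  59  54  55  57  63  60  65  77  78  78  76  72]]
```

```bash
python3 -c "
from h import *
for q in ((-.2427,0,.39),(-.0385,-.04,.39),(-.0385,-.04,.286)):print(rel(pose(*q)))"
```

```text
(array([-0.0192, -0.0013, -0.935 ]), array([-0.0003,  0.0022,  0.0001]))
(array([-1.0399, -0.2018, -0.9207]), array([-0.0003,  0.0022,  0.0001]))
(array([-1.0329, -0.2009, -0.4008]), array([-0.0003,  0.0022,  0.0001]))
```

>>> arm_command:
  moves:
    - {"dr": [0,0.0022,0],"delta_pos": [0,0,-0.3],"claw": 1}
    - {"dr": [0,0.0022,0],"delta_pos": [0,0,-0.6],"claw": 1}
    - {"dr": [0,0.0022,0],"delta_pos": [-0.05,0,-0.9],"claw": 1}
    - {"dr": [0,0.0022,0],"delta_pos": [-0.3,-0.05,-0.95],"claw": 1}
    - {"dr": [0,0.0022,0],"delta_pos": [-0.6,-0.1,-0.95],"claw": 1}
    - {"dr": [0,0.0022,0],"delta_pos": [-0.9,-0.2,-0.95],"claw": 1}
    - {"dr": [0,0.0022,0],"delta_pos": [-1,-0.2,-0.95],"claw": 1}
    - {"dr": [0,0.0022,0],"delta_pos": [-1,-0.2,-0.95],"claw": 1}
    - {"dr": [0,0.0022,0],"delta_pos": [-1,-0.2,-0.95],"claw": 1}

```text
time: 9.1
ee_pos: [0.604, -0.0063, 0.3958]
orientation: [[-0.989, 0.146, -0.002], [0.146, 0.989, -0.001], [0.001, -0.001, -1.0]]
wrist_force: [-1.0, -0.6, 0.1]
finger_gap: 0.0858
finger_force: 0.0
```

```bash
python3 -c "
from h import *
pf()
for q in ((-.0385,-.04,.39),(-.0385,-.04,.286)):print(rel(pose(*q)))
w=save('wrist','w1');print(w['position'],proj(w,pose(-.0385,-.04,.334)[0]));cv2.imwrite('pics/w1b.png',w['img'][:,:,::-1])"
```

```text
t 9.1 press [-0.0471 -0.039   0.3958] F [-0.9 -0.7  0.1] gap 0.08579490405510717 q [-0.14  0.32  0.09  1.35 -0.03  1.48  1.37]
(array([-0.0431, -0.0053,  0.0292]), array([-0.0002, -0.0002,  0.0002]))
(array([-0.0438, -0.0045,  0.5492]), array([-0.0002, -0.0002,  0.0002]))
[0.52475723 0.00564762 0.53752973] [278.95901828 233.67653269]
```

View pics/w1b.png

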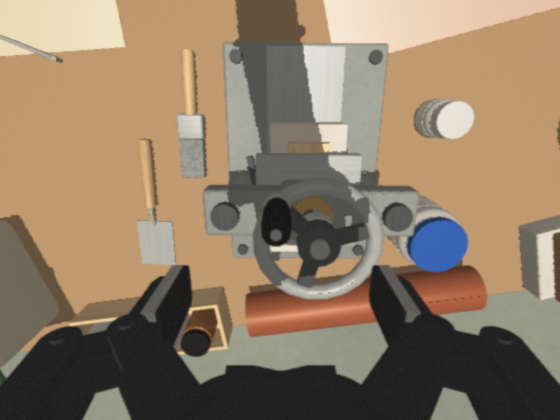

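>>> arm_command:
  moves:
    - {"dr": [0,0,0],"delta_pos": [-0.043,-0.005,0.03],"claw": 1}
    - {"dr": [0,0,0],"delta_pos": [-0.043,-0.005,0.2],"claw": 1}
    - {"dr": [0,0,0],"delta_pos": [-0.043,-0.005,0.38],"claw": 1}
    - {"dr": [0,0,0],"delta_pos": [-0.043,-0.005,0.545],"claw": 1}
    - {"dr": [0,0,0],"delta_pos": [-0.043,-0.005,0.545],"claw": 1}
    - {"dr": [0,0,0],"delta_pos": [-0.043,-0.005,0.545],"claw": -1}
    - {"dr": [0,0,0],"delta_pos": [-0.043,-0.005,0.545],"claw": -1}
    - {"dr": [0,0,0],"delta_pos": [-0.043,-0.005,0.545],"claw": -1}
    - {"dr": [0,0,0],"delta_pos": [-0.043,-0.005,0.545],"claw": -1}
    - {"dr": [0,0,0],"delta_pos": [-0.043,-0.005,0.545],"claw": -1}
  grip_force: 40

```text
time: 10.4
ee_pos: [0.6133, -0.0096, 0.2887]
orientation: [[-0.989, 0.148, 0.001], [0.148, 0.989, -0.001], [-0.001, -0.001, -1.0]]
wrist_force: [-1.7, -0.5, 5.5]
finger_gap: 0.0232
finger_force: 39.1
```

```bash
python3 -c "
from h import *
pf()"
```

```text
t 10.4 press [-0.0374 -0.0409  0.2887] F [-1.6 -0.7  5.5] gap 0.023180593165018956 q [-0.13  0.37  0.08  1.52 -0.03  1.24  1.38]
```

```bash
cat > arc.py <<'E'
from h import *
import sys,json
def rows(phi0,step,n,r=.056,zs=.016):
    out=[]
    for k in range(1,n+1):
        a,b=np.radians(phi0),np.radians(phi0-step*k)
        out.append([round(-r*(np.cos(b)-np.cos(a))/.2,3),round(r*(np.sin(b)-np.sin(a))/.2,3),round(step*k/360*zs/.2,3)])
    return out
if __name__=='__main__':
    pf(); d=state()['ee_pos']-P; print('ang',np.degrees(np.arctan2(d@PY,d@PX))%360,'r',np.hypot(d@PX,d@PY))
    for x in rows(*map(float,sys.argv[1:3]),int(sys.argv[3])): print(x)
E
python3 arc.py 227 15 12
```

```text
t 10.4 press [-0.0374 -0.0409  0.2887] F [-1.6 -0.7  5.5] gap 0.023180593165018956 q [-0.13  0.37  0.08  1.52 -0.03  1.24  1.38]
ang 227.5783687404805 r 0.055416803884424985
[np.float64(0.046), np.float64(0.056), 0.003]
[np.float64(0.077), np.float64(0.123), 0.007]
[np.float64(0.089), np.float64(0.195), 0.01]
[np.float64(0.082), np.float64(0.268), 0.013]
[np.float64(0.056), np.float64(0.336), 0.017]
[np.float64(0.014), np.float64(0.396), 0.02]
[np.float64(-0.043), np.float64(0.442), 0.023]
[np.float64(-0.109), np.float64(0.473), 0.027]
[np.float64(-0.181), np.float64(0.485), 0.03]
[np.float64(-0.254), np.float64(0.478), 0.033]
[np.float64(-0.322), np.float64(0.452), 0.037]
[np.float64(-0.382), np.float64(0.41), 0.04]
```

>>> arm_command:
  moves:
    - {"dr": [0,0,0],"delta_pos": [0.046,0.056,0.003],"claw": -1}
    - {"dr": [0,0,0],"delta_pos": [0.077,0.123,0.007],"claw": -1}
    - {"dr": [0,0,0],"delta_pos": [0.089,0.195,0.01],"claw": -1}
    - {"dr": [0,0,0],"delta_pos": [0.082,0.268,0.013],"claw": -1}
    - {"dr": [0,0,0],"delta_pos": [0.056,0.336,0.017],"claw": -1}
    - {"dr": [0,0,0],"delta_pos": [0.014,0.396,0.02],"claw": -1}

```text
time: 11.15
ee_pos: [0.6243, 0.0662, 0.2849]
orientation: [[-0.989, 0.15, 0.005], [0.15, 0.989, -0.005], [-0.006, -0.005, -1.0]]
wrist_force: [7.2, -12.9, 4.8]
finger_gap: 0.0229
finger_force: 40.7
```

```bash
python3 arc.py 137 15 12
```

```text
t 11.15 press [-0.0377  0.0357  0.2849] F [  9.  -11.7   4.8] gap 0.02289394487286955 q [-0.23  0.4   0.06  1.49 -0.02  1.24  1.24]
ang 136.54288321501514 r 0.05195782212672537
[np.float64(-0.056), np.float64(0.046), 0.003]
[np.float64(-0.123), np.float64(0.077), 0.007]
[np.float64(-0.195), np.float64(0.089), 0.01]
[np.float64(-0.268), np.float64(0.082), 0.013]
[np.float64(-0.336), np.float64(0.056), 0.017]
[np.float64(-0.396), np.float64(0.014), 0.02]
[np.float64(-0.442), np.float64(-0.043), 0.023]
[np.float64(-0.473), np.float64(-0.109), 0.027]
[np.float64(-0.485), np.float64(-0.181), 0.03]
[np.float64(-0.478), np.float64(-0.254), 0.033]
[np.float64(-0.452), np.float64(-0.322), 0.037]
[np.float64(-0.41), np.float64(-0.382), 0.04]
```

>>> arm_command:
  moves:
    - {"dr": [0,0,0],"delta_pos": [-0.064,0.038,0.003],"claw": -1}
    - {"dr": [0,0,0],"delta_pos": [-0.138,0.062,0.007],"claw": -1}
    - {"dr": [0,0,0],"delta_pos": [-0.21,0.074,0.01],"claw": -1}
    - {"dr": [0,0,0],"delta_pos": [-0.283,0.067,0.013],"claw": -1}
    - {"dr": [0,0,0],"delta_pos": [-0.351,0.041,0.017],"claw": -1}
    - {"dr": [0,0,0],"delta_pos": [-0.411,-0.001,0.02],"claw": -1}

```text
time: 11.9
ee_pos: [0.703, 0.0576, 0.2808]
orientation: [[-0.989, 0.146, -0.0], [0.146, 0.989, -0.001], [0.0, -0.001, -1.0]]
wrist_force: [-8.0, -2.6, 11.7]
finger_gap: 0.0229
finger_force: 41.2
```

```bash
python3 arc.py 47 15 12
```

```text
t 11.9 press [0.0414 0.0388 0.2808] F [-7.5 -3.8 11.7] gap 0.022877607059329817 q [-0.2   0.54  0.07  1.27 -0.03  1.33  1.29]
ang 43.20026883720739 r 0.05674408364579857
[np.float64(-0.046), np.float64(-0.056), 0.003]
[np.float64(-0.077), np.float64(-0.123), 0.007]
[np.float64(-0.089), np.float64(-0.195), 0.01]
[np.float64(-0.082), np.float64(-0.268), 0.013]
[np.float64(-0.056), np.float64(-0.336), 0.017]
[np.float64(-0.014), np.float64(-0.396), 0.02]
[np.float64(0.043), np.float64(-0.442), 0.023]
[np.float64(0.109), np.float64(-0.473), 0.027]
[np.float64(0.181), np.float64(-0.485), 0.03]
[np.float64(0.254), np.float64(-0.478), 0.033]
[np.float64(0.322), np.float64(-0.452), 0.037]
[np.float64(0.382), np.float64(-0.41), 0.04]
```

>>> arm_command:
  moves:
    - {"dr": [0,0,0],"delta_pos": [-0.046,-0.056,-0.003],"claw": -1}
    - {"dr": [0,0,0],"delta_pos": [-0.077,-0.123,0.0],"claw": -1}
    - {"dr": [0,0,0],"delta_pos": [-0.089,-0.195,0.003],"claw": -1}
    - {"dr": [0,0,0],"delta_pos": [-0.082,-0.268,0.006],"claw": -1}
    - {"dr": [0,0,0],"delta_pos": [-0.056,-0.336,0.01],"claw": -1}
    - {"dr": [0,0,0],"delta_pos": [-0.014,-0.396,0.013],"claw": -1}
    - {"dr": [0,0,0],"delta_pos": [0.043,-0.442,0.016],"claw": -1}
    - {"dr": [0,0,0],"delta_pos": [0.109,-0.473,0.02],"claw": -1}
    - {"dr": [0,0,0],"delta_pos": [0.181,-0.485,0.023],"claw": -1}
    - {"dr": [0,0,0],"delta_pos": [0.254,-0.478,0.026],"claw": -1}
    - {"dr": [0,0,0],"delta_pos": [0.322,-0.452,0.03],"claw": -1}
    - {"dr": [0,0,0],"delta_pos": [0.382,-0.41,0.033],"claw": -1}

```text
time: 13.4
ee_pos: [0.6157, -0.0133, 0.273]
orientation: [[-0.989, 0.148, 0.003], [0.148, 0.989, -0.002], [-0.003, -0.001, -1.0]]
wrist_force: [10.7, 4.6, -4.7]
finger_gap: 0.0225
finger_force: 39.8
```

```bash
sed -i 's/d=state()\[.ee_pos.\]-P;/d=state()["ee_pos"]-P-.0033*PX+.0025*PY;/' arc.py; python3 arc.py 227 15 12
```

```text
t 13.4 press [-0.0344 -0.0442  0.273 ] F [ 9.9  6.1 -4.7] gap 0.022480218606044714 q [-0.11  0.39  0.06  1.54 -0.02  1.21  1.38]
ang 227.82125721301756 r 0.056211542462780185
[np.float64(0.046), np.float64(0.056), 0.003]
[np.float64(0.077), np.float64(0.123), 0.007]
[np.float64(0.089), np.float64(0.195), 0.01]
[np.float64(0.082), np.float64(0.268), 0.013]
[np.float64(0.056), np.float64(0.336), 0.017]
[np.float64(0.014), np.float64(0.396), 0.02]
[np.float64(-0.043), np.float64(0.442), 0.023]
[np.float64(-0.109), np.float64(0.473), 0.027]
[np.float64(-0.181), np.float64(0.485), 0.03]
[np.float64(-0.254), np.float64(0.478), 0.033]
[np.float64(-0.322), np.float64(0.452), 0.037]
[np.float64(-0.382), np.float64(0.41), 0.04]
```

>>> arm_command:
  moves:
    - {"dr": [0,0,0],"delta_pos": [0.042,0.06,0.003],"claw": -1}
    - {"dr": [0,0,0],"delta_pos": [0.071,0.127,0.007],"claw": -1}
    - {"dr": [0,0,0],"delta_pos": [0.083,0.199,0.01],"claw": -1}
    - {"dr": [0,0,0],"delta_pos": [0.076,0.272,0.013],"claw": -1}
    - {"dr": [0,0,0],"delta_pos": [0.05,0.34,0.017],"claw": -1}
    - {"dr": [0,0,0],"delta_pos": [0.008,0.4,0.02],"claw": -1}
    - {"dr": [0,0,0],"delta_pos": [-0.049,0.446,0.023],"claw": -1}
    - {"dr": [0,0,0],"delta_pos": [-0.115,0.477,0.027],"claw": -1}
    - {"dr": [0,0,0],"delta_pos": [-0.187,0.489,0.03],"claw": -1}
    - {"dr": [0,0,0],"delta_pos": [-0.26,0.482,0.033],"claw": -1}
    - {"dr": [0,0,0],"delta_pos": [-0.328,0.456,0.037],"claw": -1}
    - {"dr": [0,0,0],"delta_pos": [-0.388,0.414,0.04],"claw": -1}

```text
time: 14.9
ee_pos: [0.7042, 0.0562, 0.2648]
orientation: [[-0.989, 0.148, -0.003], [0.148, 0.989, -0.003], [0.003, -0.003, -1.0]]
wrist_force: [-13.4, -6.2, 9.1]
finger_gap: 0.023
finger_force: 41.4
```

```bash
python3 arc.py 47 15 6; python3 -c "
from h import *
a=save('top','top4')['img'][130:270,200:330];b=save('scene','scene4')['img'][180:315,230:385]
cv2.imwrite('pics/two4.png',np.hstack([cv2.resize(a,(390,420),interpolation=2),cv2.resize(b,(410,420),interpolation=2)])[:,:,::-1])"
```

```text
t 14.9 press [0.0428 0.0377 0.2648] F [-12.3  -8.1   9.1] gap 0.023014426665791853 q [-0.19  0.55  0.05  1.29 -0.03  1.3   1.29]
ang 45.46582074882008 r 0.05633364755996779
[np.float64(-0.046), np.float64(-0.056), 0.003]
[np.float64(-0.077), np.float64(-0.123), 0.007]
[np.float64(-0.089), np.float64(-0.195), 0.01]
[np.float64(-0.082), np.float64(-0.268), 0.013]
[np.float64(-0.056), np.float64(-0.336), 0.017]
[np.float64(-0.014), np.float64(-0.396), 0.02]
```

View pics/two4.png

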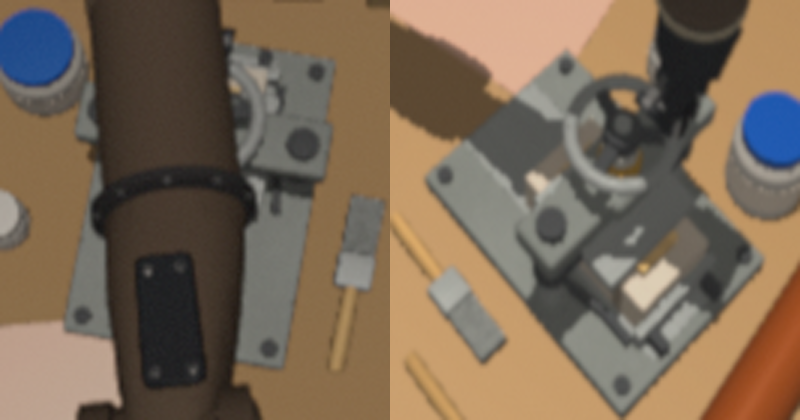

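>>> arm_command:
  moves:
    - {"dr": [0,0,0],"delta_pos": [-0.038,-0.062,-0.002],"claw": -1}
    - {"dr": [0,0,0],"delta_pos": [-0.068,-0.13,0.002],"claw": -1}
    - {"dr": [0,0,0],"delta_pos": [-0.08,-0.203,0.005],"claw": -1}
    - {"dr": [0,0,0],"delta_pos": [-0.073,-0.276,0.008],"claw": -1}
    - {"dr": [0,0,0],"delta_pos": [-0.047,-0.344,0.012],"claw": -1}
    - {"dr": [0,0,0],"delta_pos": [-0.006,-0.404,0.015],"claw": -1}

```text
time: 15.75
ee_pos: [0.6941, -0.0219, 0.261]
orientation: [[-0.989, 0.147, -0.0], [0.147, 0.989, 0.0], [0.0, 0.0, -1.0]]
wrist_force: [1.0, 6.7, -4.2]
finger_gap: 0.0233
finger_force: 40.1
```

```bash
python3 arc.py 317 12 10
```

```text
t 15.75 press [ 0.0444 -0.0411  0.261 ] F [-0.   6.8 -4.2] gap 0.02331633600597516 q [-0.08  0.53  0.06  1.34 -0.03  1.27  1.4 ]
ang 316.8271617502593 r 0.056351903413827495
[np.float64(0.044), np.float64(-0.038), 0.003]
[np.float64(0.095), np.float64(-0.067), 0.005]
[np.float64(0.151), np.float64(-0.084), 0.008]
[np.float64(0.21), np.float64(-0.089), 0.011]
[np.float64(0.268), np.float64(-0.082), 0.013]
[np.float64(0.323), np.float64(-0.063), 0.016]
[np.float64(0.373), np.float64(-0.033), 0.019]
[np.float64(0.416), np.float64(0.007), 0.021]
[np.float64(0.45), np.float64(0.055), 0.024]
[np.float64(0.473), np.float64(0.109), 0.027]
```

>>> arm_command:
  moves:
    - {"dr": [0,0,0],"delta_pos": [0.044,-0.038,0.003],"claw": -1}
    - {"dr": [0,0,0],"delta_pos": [0.095,-0.067,0.005],"claw": -1}
    - {"dr": [0,0,0],"delta_pos": [0.151,-0.084,0.008],"claw": -1}
    - {"dr": [0,0,0],"delta_pos": [0.21,-0.089,0.011],"claw": -1}
    - {"dr": [0,0,0],"delta_pos": [0.268,-0.082,0.013],"claw": -1}

```text
time: 16.38
ee_pos: [0.6385, -0.03, 0.2584]
orientation: [[-0.989, 0.147, 0.001], [0.147, 0.989, -0.0], [-0.001, -0.0, -1.0]]
wrist_force: [7.6, 6.4, -11.4]
finger_gap: 0.0233
finger_force: 39.7
```

```bash
python3 arc.py 257 12 10
```

```text
t 16.375 press [-0.0094 -0.0573  0.2584] F [  6.5   7.5 -11.4] gap 0.02330574457593057 q [-0.07  0.44  0.05  1.5  -0.02  1.2   1.41]
ang 256.9539643247749 r 0.056298513640401344
[np.float64(0.055), np.float64(0.019), 0.003]
[np.float64(0.106), np.float64(0.049), 0.005]
[np.float64(0.148), np.float64(0.089), 0.008]
[np.float64(0.182), np.float64(0.137), 0.011]
[np.float64(0.205), np.float64(0.191), 0.013]
[np.float64(0.216), np.float64(0.248), 0.016]
[np.float64(0.215), np.float64(0.307), 0.019]
[np.float64(0.202), np.float64(0.364), 0.021]
[np.float64(0.177), np.float64(0.417), 0.024]
[np.float64(0.142), np.float64(0.464), 0.027]
```

>>> arm_command:
  moves:
    - {"dr": [0,0,0],"delta_pos": [0.055,0.019,0.008],"claw": -1}
    - {"dr": [0,0,0],"delta_pos": [0.106,0.049,0.012],"claw": -1}
    - {"dr": [0,0,0],"delta_pos": [0.148,0.089,0.015],"claw": -1}
    - {"dr": [0,0,0],"delta_pos": [0.182,0.137,0.018],"claw": -1}

```text
time: 16.88
ee_pos: [0.6077, 0.0003, 0.2563]
orientation: [[-0.989, 0.149, 0.004], [0.149, 0.989, -0.003], [-0.004, -0.002, -1.0]]
wrist_force: [8.0, -2.0, -4.6]
finger_gap: 0.0229
finger_force: 40.5
```

```bash
python3 arc.py 209 8 8
```

```text
t 16.875 press [-0.0444 -0.0319  0.2563] F [ 8.2 -0.8 -4.6] gap 0.022928797317189022 q [-0.12  0.39  0.04  1.59 -0.01  1.17  1.35]
ang 211.64569917770265 r 0.056032783759418
[np.float64(0.017), np.float64(0.035), 0.002]
[np.float64(0.028), np.float64(0.073), 0.004]
[np.float64(0.034), np.float64(0.111), 0.005]
[np.float64(0.035), np.float64(0.15), 0.007]
[np.float64(0.03), np.float64(0.189), 0.009]
[np.float64(0.02), np.float64(0.227), 0.011]
[np.float64(0.005), np.float64(0.263), 0.012]
[np.float64(-0.016), np.float64(0.296), 0.014]
```

Now at 12.85 rad from the start, with no stop yet.

>>> arm_command:
  moves:
    - {"dr": [0,0,0],"delta_pos": [0.017,0.035,0.002],"claw": -1}
    - {"dr": [0,0,0],"delta_pos": [0.028,0.073,0.004],"claw": -1}
    - {"dr": [0,0,0],"delta_pos": [0.034,0.111,0.006],"claw": -1}

```text
time: 17.25
ee_pos: [0.6034, 0.0227, 0.2552]
orientation: [[-0.989, 0.149, 0.001], [0.149, 0.989, -0.003], [-0.002, -0.003, -1.0]]
wrist_force: [1.2, -5.1, 1.3]
finger_gap: 0.0229
finger_force: 41.2
```

```bash
python3 arc.py 185 8 8
```

```text
t 17.25 press [-0.052  -0.0104  0.2552] F [ 2.  -4.8  1.3] gap 0.02286241763947538 q [-0.15  0.38  0.03  1.6  -0.01  1.16  1.3 ]
ang 188.15980560631226 r 0.055835284968253004
[np.float64(0.001), np.float64(0.039), 0.002]
[np.float64(-0.004), np.float64(0.078), 0.004]
[np.float64(-0.014), np.float64(0.116), 0.005]
[np.float64(-0.029), np.float64(0.152), 0.007]
[np.float64(-0.05), np.float64(0.185), 0.009]
[np.float64(-0.074), np.float64(0.215), 0.011]
[np.float64(-0.103), np.float64(0.242), 0.012]
[np.float64(-0.135), np.float64(0.264), 0.014]
```

>>> arm_command:
  moves:
    - {"dr": [0,0,0],"delta_pos": [0.001,0.039,0.002],"claw": -1}
    - {"dr": [0,0,0],"delta_pos": [-0.004,0.078,0.004],"claw": -1}
    - {"dr": [0,0,0],"delta_pos": [-0.014,0.116,0.005],"claw": -1}

```text
time: 17.62
ee_pos: [0.6046, 0.0318, 0.2545]
orientation: [[-0.987, 0.159, -0.01], [0.16, 0.987, -0.02], [0.007, -0.021, -1.0]]
wrist_force: [-33.7, -52.9, 33.7]
finger_gap: 0.0229
finger_force: 47.8
```

```bash
python3 arc.py 161 8 6
```

```text
t 17.625 press [-0.0521 -0.0012  0.2545] F [-25.6 -57.3  33.7] gap 0.02294320470486095 q [-0.18  0.39  0.04  1.58  0.    1.18  1.27]
ang 178.69073103019858 r 0.05539976121488497
[np.float64(-0.015), np.float64(0.036), 0.002]
[np.float64(-0.035), np.float64(0.069), 0.004]
[np.float64(-0.06), np.float64(0.1), 0.005]
[np.float64(-0.089), np.float64(0.126), 0.007]
[np.float64(-0.121), np.float64(0.149), 0.009]
[np.float64(-0.155), np.float64(0.167), 0.011]
```

>>> arm_command:
  moves:
    - {"dr": [0,0,0],"delta_pos": [0.008,-0.03,-0.005],"claw": -1}
    - {"dr": [0,0,0],"delta_pos": [0.012,-0.06,-0.008],"claw": -1}
    - {"dr": [0,0,0],"delta_pos": [0.012,-0.06,-0.008],"claw": -1}

```text
time: 18.0
ee_pos: [0.6041, 0.0309, 0.2548]
orientation: [[-0.988, 0.152, -0.002], [0.152, 0.988, -0.006], [0.001, -0.007, -1.0]]
wrist_force: [-2.1, -14.0, 1.6]
finger_gap: 0.0232
finger_force: 41.6
```

```bash
python3 arc.py 161 8 1
```

```text
t 18.0 press [-0.0525 -0.0021  0.2548] F [  0.  -14.1   1.6] gap 0.0232439865522294 q [-0.17  0.39  0.03  1.59 -0.01  1.17  1.29]
ang 179.62124231279293 r 0.05575916940967063
[np.float64(-0.015), np.float64(0.036), 0.002]
```

Still lightly pressed against the stop (14 N), so I release and rise.

>>> arm_command:
  moves:
    - {"dr": [0,0,0],"delta_pos": [0,-0.01,0],"claw": 1}
    - {"dr": [0,0,0],"delta_pos": [0,-0.015,0],"claw": 1}
    - {"dr": [0,0,0],"delta_pos": [0,-0.015,0],"claw": 1}
    - {"dr": [0,0,0],"delta_pos": [0,-0.015,0],"claw": 1}
    - {"dr": [0,0,0],"delta_pos": [0,-0.015,0],"claw": 1}
    - {"dr": [0,0,0],"delta_pos": [0,-0.015,-0.1],"claw": 1}
    - {"dr": [0,0,0],"delta_pos": [0,-0.015,-0.3],"claw": 1}
    - {"dr": [0,0,0],"delta_pos": [0,-0.015,-0.55],"claw": 1}
    - {"dr": [0,0,0],"delta_pos": [0.1,-0.015,-0.75],"claw": 1}
    - {"dr": [0,0,0],"delta_pos": [0.4,-0.015,-0.75],"claw": 1}
    - {"dr": [0,0,0],"delta_pos": [0.7,-0.015,-0.75],"claw": 1}
    - {"dr": [0,0,0],"delta_pos": [1,-0.015,-0.75],"claw": 1}

```text
time: 19.5
ee_pos: [0.4048, 0.0628, 0.4052]
orientation: [[-0.989, 0.147, 0.0], [0.147, 0.989, -0.001], [-0.001, -0.001, -1.0]]
wrist_force: [0.0, 0.5, 0.2]
finger_gap: 0.0856
finger_force: 0.0
```

```bash
python3 arc.py 161 8 1; python3 -c "
from h import *
a=save('top','top5')['img'][130:270,200:330];b=save('scene','scene5')['img'][180:315,230:385]
cv2.imwrite('pics/two5.png',np.hstack([cv2.resize(a,(390,420),interpolation=2),cv2.resize(b,(410,420),interpolation=2)])[:,:,::-1])"
```

```text
t 19.5 press [-2.542e-01 -1.000e-04  4.052e-01] F [-0.1  0.5  0.2] gap 0.08562902294979503 q [-0.25 -0.03 -0.03  1.74  0.    1.43  1.14]
ang 179.46685646652074 r 0.2575468887489028
[np.float64(-0.015), np.float64(0.036), 0.002]
```

View pics/two5.png

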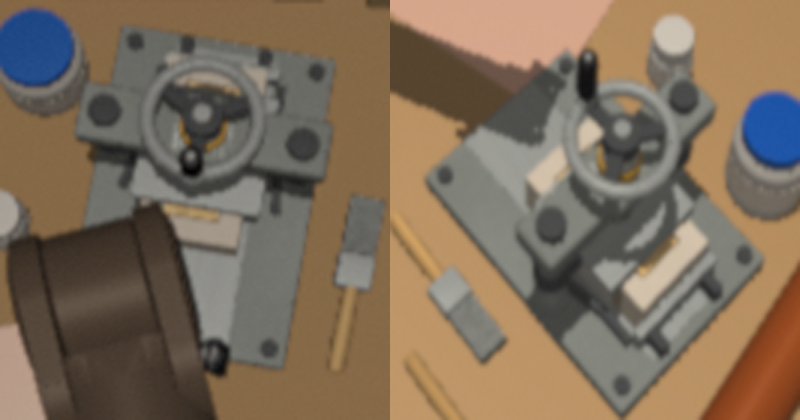

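The picture shows the handle at the near side (top crop ≈(192,155)), the core flush, and the mould's near edge still ending at (239,250) as before. The gripper is clear of everything.

```bash
python3 -c "
from bench import *
print(finish_job())"
```

```text
the job is handed in; nothing more can be done
None
```

I handed the job in at about 19.5 s of the 61 s allowed: the mould is home and square against the back stop, the handwheel is wound down to its solid stop with the core looking flush, and the handle is released. No verdict was returned.

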